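Bring the saffron pot round to the front and open it

ROBOT

A 6-joint arm with a two-finger parallel gripper is mounted at the origin on the work surface. World frame = base frame: x ahead of the robot, y to its left, z up, the work surface at z = 0. Lengths are in m, angles in rad, forces in N, time in s.
With the tool pointing down it reaches from about 0.35 to 0.8 m from the base axis. Payload 7.3 kg.
Tool frame: the origin (TCP) lies between the finger pads; the fingertips stand 25 mm ahead of it and the grasp point (between the pads) lies 6 mm ahead of it (r.tip_extent is the distance from the TCP to the fingertips, in m); z points along the fingers, y is the direction in which the jaws open and shut (so a half turn about z gives the same grasp; the last joint's range is limited). The gripper opens to 85 mm and grips with 20 to 120 N. Pads are 22 mm wide; open, the fingers measure 114 mm over their backs; the gripper's body (76 mm by 85 mm) begins 54 mm behind the grasp point. The pads swing forward as they close: fully open they stand 13 mm farther back than shut.
Start: joints at [-1.278, 0.342, 1.524, -0, 1.275, -0.146], TCP at [0.223, -0.475, 0.256] pointing down, gripper open.
Joint ranges: [-2.53, 2.53], [-0.77, 2.02], [0.04, 2.7], [-1, 4.14], [0.28, 2.66], [-3.11, 3.11]. Speed limits (rad/s): [2.57, 2.57, 3.14, 3.14, 3.14, 3.14].

INTERFACE

Orientations are given as a unit quaternion [x, y, z, w].
In Python, from workcell import r, command_gripper, optics gives the robot as it stands. The module is installed in compiled form; this text tells all that it offers. Calls block until the motion is done:
- r.reach(position, orientation): joint-space move of the TCP to a pose.
- r.move_straight(position, orientation=None, speed=0.15, max_force=None): straight line of the TCP; orientation=None keeps the orientation; speed is the mean speed in m/s. With max_force (N) it stops when the force on the tool has changed by that much, and returns True; else False.
- r.movej(angles): joint-space move.
- command_gripper(opening, force=None): finger opening in m; force is the grip in N (None keeps the last); returns when the fingers have stopped.
- r.hold(seconds).
- r.solve_ik(position, orientation): joint angles nearest the present ones, or None.
- r.read_state(): the state.
- optics.get_image(name): name is "scene" or "top" or "wrist"; returns (picture, depth): 384x512x3 uint8, red, green, blue; 384x512 float32, m along the optical axis (not along the pixel's ray), 0 where there is no reading.
- optics.camera_model(name): a dict with "K" (3x3 intrinsics, pixels), "R" (3x3) and "t" (3): a world point X has camera coordinates R X + t; the wrist camera has in their place "tool_from_camera" (4x4, takes a point from camera to tool coordinates, whose origin is the TCP and whose axes are the flange's). Camera axes: x right, y down, z forward; pixel columns grow to the right and rows downward; lengths in m; the calibration is good to about 2 mm. A picture is of the moment at which its call begins: read the wrist's pose just before it. camera_model takes no time and is no camera call.
A pose or a line that the arm cannot do raises r.PlanningError and nothing moves.
- r.finish_job(): hands the job in, once; it reports no verdict.
The state is a dict: "time_s": time; "joint_positions": joint angles; "dq": joint speeds; "tau": joint torques, N m; "eef_pos": TCP position; "eef_rot": TCP orientation; "contact_force": force on the tool from outside, world axes, zero at the start; "torque": the same for the moment, N m; "grip_width": finger opening in m.
Only numpy, scipy, OpenCV 4.12 (cv2) and the standard library are available. Lean on these libraries where they do the work, as an engineer would, in place of code of your own. Each camera call takes 0.05 s, during which the arm holds its last target. There are 200 camera calls.

TASK

The saffron pot stands on the lazy susan underneath the corner rack. Press a closed gripper lightly (never above 25 N) on the tray's bare outer rim and swing the tray round, without touching the pot, its lid, the cup or the squeezer, until the pot is at the front, in line with the middle of the pull tab, and let it come to rest there. Then lift the pot's lid off by its knob, keep it level, and set it gently, right way up, on the bamboo trivet, leaving the open pot, the measuring cup and the lemon squeezer standing on the tray.

Things in the scene. Friction and masses are not known exactly. Their poses are not given: they have to be found in the camera images.
- rack: white corner rack: three stacked wire tiers 150, 285 and 420 mm up, on three legs, over a lazy susan. Origin: on the worktop (z = 0) on the lazy susan's upright axis. Its -x axis points out of the open front. Tiers cover only what lies at rack x above 16 mm; all in front of that is free from above. Front legs at rack x 28, y +-229 mm. Fixed.
- tab (a point): the index mark: middle of the round end of the flat pull tab, a tongue 36 mm wide and 4 mm thick lying on the worktop, that sticks out from under the lazy susan's front. This point is 205 mm from the axis along the rack's -x axis.
- tray: the lazy susan's round white sheet-steel tray, 340 mm across; turns either way without end about the upright axis. Bearing drag: about 2.5 N along the rim turns it, and it stays where it is left. Origin: centre of its floor's top face, 34 mm above the worktop; z up; turns with the tray. The floor is flat to radius 136 mm, then comes the rim.
- edge (a point): nominal point on the middle of the tray's rim, turning with it. Rim: smooth, bare, flat, from radius 136 to 170 mm, nominally 6 mm above the floor (40 mm above the worktop), but bent: each place lies up to 4 mm higher or lower, so feel for it; it keeps its height as the tray turns. Finger friction 0.3 to 0.6: pressed under 8 N it may slip. No room for a finger below.
- pot: white ceramic saffron pot, round, 62 mm in diameter, 42 mm tall, wall 3.5 mm, open at the top under its lid, 0.17 kg, standing loose on the tray floor 85 to 101 mm from the axis; at first about 90 to 115 degrees round from the front, to the left or the right. Origin: centre of its underside. With its lid it is 65 mm tall.
- lid: the pot's white ceramic lid, 60 mm in diameter, 50 g, lying loose on the pot. Origin: centre of the underside of its brim (on the pot's mouth at first); z up. A spigot 43 mm in diameter reaches 5 mm below the origin into the mouth, so on a flat surface the origin lies 5 mm above it. The brim's top rises from 3 mm at its edge to 8 mm above the origin where the knob begins.
- knob (a point): middle of the lid's round knob, on the lid's axis 16 mm above the lid's origin. The knob is 17 mm in diameter and reaches from 8 to 23 mm above the lid's origin, widest from 14 to 20 mm.
- cup: steel measuring cup, 64 mm in diameter, 45 mm tall, with a flat handle reaching 90 mm from its middle along its +x axis at the top, standing loose on the tray on the other side from the pot. Origin: centre of its underside. Bystander.
- squeezer: chrome lemon squeezer, dish 96 mm in diameter with a ribbed cone, 42 mm tall, 0.3 kg, standing loose near the back of the tray, 70 to 90 mm from the axis. Origin: centre of its underside. Bystander.
- trivet: square bamboo trivet of slats, 160 x 160 mm, fixed on the worktop, its flat top 12 mm above the worktop. Origin: centre of its underside on the worktop.
Things that resemble listed ones, but are neither listed nor needed, are in the scene too. What is shaped like the lid but pink, purple or turquoise is not meant.

How it is judged:
On the way:
1. the closed pot stands at the front, in line with the pull tab within 8 mm, and the tray is at rest (y of pot in the frame of rack between -0.008 and 0.008 m and x of pot in the frame of rack below -0.07 m and angular speed of tray below 0.05 rad/s and distance between lid and pot below 0.05 m), for 0.3 s.
At the end, for the whole second after the job is handed in: the open pot stands on the tray at the front, within 8 mm of the pull tab's centre line, the tray at rest; the lid lies flat, right way up, on the trivet, its centre within 55 mm of the trivet's; cup and squeezer stand upright on the tray (y of pot in the frame of rack between -0.008 and 0.008 m and x of pot in the frame of rack below -0.07 m and angular speed of tray below 0.05 rad/s and height (world z) of pot between 0.029 and 0.039 m and angle between each of pot, cup, squeezer's own z axis and vertical below 0.1 rad and horizontal distance between lid and trivet below 0.055 m and height (world z) of lid between 0.013 and 0.021 m and angle between lid's own z axis and vertical below 0.12 rad and linear speed of lid below 0.02 m/s and horizontal distance between each of cup, squeezer and tray below 0.125 m and height (world z) of cup between 0.029 and 0.039 m and height (world z) of squeezer between 0.029 and 0.039 m); the robot touches nothing.
It fails at once if the robot presses on the tray or the rack with more than 25 N (contact force between any of tray, rack and the fingers above 25 N or contact force between any of tray, rack and the arm above 25 N).
It fails at once if the robot pushes or grips the pot, the cup or the squeezer themselves (contact force between any of pot, cup, squeezer and the fingers above 3 N or contact force between any of pot, cup, squeezer and the arm above 3 N).
It fails at once if the robot takes hold of or pushes the lid while the pot is not yet at the front (contact force between lid and the fingers above 3 N and x of pot in the frame of rack above -0.06 m).
It fails at once if the pot, the cup, the squeezer or the lid is tipped (angle between any of pot, cup, squeezer, lid's own z axis and vertical above 0.4 rad).
It fails at once if the lid is pressed on the trivet with more than 25 N, or dropped onto it from more than about 10 mm (contact force between lid and trivet above 25 N or (height (world z) of lid below 0.03 m and linear speed of lid above 0.4 m/s)).
It also fails if it takes over 72 s, if anything falls off the work surface, if the arm or the gripper's body presses on something with over 40 N, if the wrist force passes 120 N, or if a joint passes its speed limit or range.

## Working session

There is one attempt and no reset: what is moved stays moved. The work goes in short steps, each a Python script; the robot and the scene stay as the last script left them, time stands still between calls to the robot, and variables do not carry over. Pictures are saved under pics/ and viewed, about 8 in all and at most 12, crops included, and the job is handed in when it is done.

```bash
mkdir -p pics; cat > h.py <<'E'
import numpy as np, cv2
from workcell import r, command_gripper, optics
def shot(name):
    s=r.read_state(); im,d=optics.get_image(name); m=optics.camera_model(name); K=np.array(m["K"])
    if name=="wrist":
        from scipy.spatial.transform import Rotation as Ro
        T=np.array(m["tool_from_camera"]); Rt=Ro.from_quat(s["eef_rot"]).as_matrix()
        Rc=Rt@T[:3,:3]; c=Rt@T[:3,3]+np.array(s["eef_pos"])
    else:
        Rc=np.array(m["R"]).T; c=-Rc@np.array(m["t"])
    return im,d,K,Rc,c
def ray(K,Rc,u,v): return Rc@np.linalg.inv(K)@np.array([u,v,1.])
def onplane(K,Rc,c,u,v,z):
    d=ray(K,Rc,u,v); return c+d*(z-c[2])/d[2]
def cloud(d,K,Rc,c):
    v,u=np.mgrid[:d.shape[0],:d.shape[1]]
    P=np.stack([(u-K[0,2])/K[0,0]*d,(v-K[1,2])/K[1,1]*d,d],-1)
    return P@Rc.T+c
def save(im,n): cv2.imwrite(f"pics/{n}.png",im[...,::-1])
E
python3 - <<'E'
from h import *
for n in("scene","top"):
    im,d,K,Rc,c=shot(n); save(im,n+"0"); np.savez(n+"0.npz",im=im,d=d,K=K,Rc=Rc,c=c); print(n,K[0,0],c,Rc[:,2])
a,b=cv2.imread("pics/scene0.png"),cv2.imread("pics/top0.png")
print(r.read_state()["time_s"], r.tip_extent,r.read_state()["eef_rot"])
E
```

```text
scene 448.9206435018989 [ 1.5220293  -0.38607018  0.71101858] [-0.75611706  0.38989437 -0.52561334]
top 484.1946806456625 [0.35831583 0.07227183 1.38128741] [ 0.18941684 -0.01338205 -0.98180557]
0.1 0.025 [ 9.76028741e-01  2.17640687e-01 -4.11972239e-05 -6.53303155e-04]
```

View pics/scene0.png

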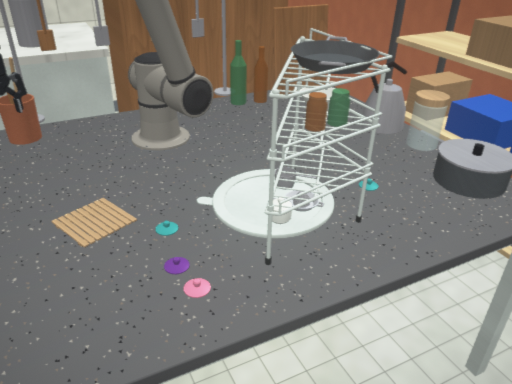

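View pics/top0.png

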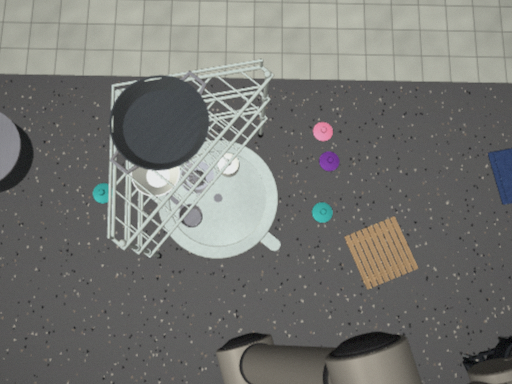

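The scene view shows the rack over the tray and the trivet. In the top view the tray centre is near (218,198), the tab end near (275,245), the pot near (229,163), the cup near (190,215) and the trivet near (381,252). I'll measure these and zoom in.

```bash
python3 - <<'E'
from h import *
f=np.load("top0.npz"); im,d,K,Rc,c=[f[k] for k in("im","d","K","Rc","c")]
save(cv2.resize(im[125:275,100:300],(800,600),interpolation=cv2.INTER_CUBIC),"top0z")
P=cloud(d,K,Rc,c); Z=P[...,2]
hsv=cv2.cvtColor(im,cv2.COLOR_RGB2HSV)
# trivet
m=cv2.inRange(hsv,(8,90,90),(25,255,255)); m[:,:330]=0; m[300:]=0;m[:200]=0
m=cv2.morphologyEx(m,cv2.MORPH_CLOSE,np.ones((7,7)))
ct=max(cv2.findContours(m,0,2)[0],key=cv2.contourArea); R=cv2.minAreaRect(ct); print("trivet",R,onplane(K,Rc,c,*R[0],.012))
b=cv2.boxPoints(R); print([np.round(onplane(K,Rc,c,*q,.012),3) for q in b])
# rim: bright pixels by depth on plane z=.04 
g=(hsv[...,1]<60)&(hsv[...,2]>130)
g[:, :150]=0; g[:140]=0; g[265:]=0; g[:,290:]=0
ct=max(cv2.findContours(g.astype(np.uint8),0,1)[0],key=cv2.contourArea)[:,0]
X=np.array([onplane(K,Rc,c,*q,.04) for q in ct])[:,:2]
from scipy.optimize import least_squares
cen=onplane(K,Rc,c,218,198,.04)[:2]
# robust fit with fixed radius
s=least_squares(lambda p:np.hypot(*(X-p).T)-.17,cen,loss='soft_l1',f_scale=.003); print("centre",cen,s.x)
rr=np.hypot(*(X-s.x).T); k=abs(rr-.17)<.006; print(k.sum(),len(k))
s=least_squares(lambda p:np.hypot(*(X[k]-p[:2]).T)-p[2],[*s.x,.17]); print(s.x)
C=s.x[:2]
X0=np.array([onplane(K,Rc,c,*q,.004) for q in ct])[:,:2]; r0=np.hypot(*(X0-C).T)
j=(r0>.195)&(r0<.24)&(X0[:,0]<C[0]); print(j.sum(), X0[j].round(3).tolist(), r0[j].max()); t=X0[j].mean(0)-C; print("front dir",np.degrees(np.arctan2(t[1],t[0])))
# heights around
for u,v in((229,163),(190,215),(197,180),(218,240),(265,200),(160,178)): print(u,v,P[v,u].round(3))
E
```

```text
trivet ((380.4588623046875, 252.0172576904297), (56.96780776977539, 55.51014709472656), 67.2490234375) [ 0.45306734 -0.31682114  0.012     ]
[array([ 0.495, -0.214,  0.012]), array([ 0.559, -0.363,  0.012]), array([ 0.411, -0.419,  0.012]), array([ 0.35 , -0.272,  0.012])]
centre [0.59560108 0.14402225] [0.5956174  0.14931229]
241 449
[0.59751637 0.14724122 0.16924367]
74 [[0.552, 0.339], [0.549, 0.339], [0.547, 0.339], [0.544, 0.339], [0.541, 0.338], [0.538, 0.338], [0.535, 0.335], [0.532, 0.332], [0.507, 0.323], [0.504, 0.325], [0.501, 0.328], [0.498, 0.331], [0.495, 0.333], [0.492, 0.336], [0.489, 0.336], [0.487, 0.336], [0.484, 0.336], [0.481, 0.335], [0.478, 0.335], [0.478, 0.332], [0.478, 0.33], [0.475, 0.327], [0.473, 0.324], [0.47, 0.321], [0.467, 0.318], [0.464, 0.318], [0.461, 0.317], [0.459, 0.32], [0.456, 0.323], [0.453, 0.325], [0.45, 0.328], [0.447, 0.328], [0.444, 0.331], [0.447, 0.334], [0.45, 0.334], [0.447, 0.334], [0.439, 0.325], [0.442, 0.325], [0.444, 0.322], [0.447, 0.32], [0.45, 0.317], [0.45, 0.314], [0.453, 0.311], [0.456, 0.312], [0.459, 0.309], [0.462, 0.309], [0.464, 0.306], [0.467, 0.304], [0.47, 0.301], [0.473, 0.298], [0.463, 0.004], [0.46, 0.001], [0.458, -0.002], [0.458, -0.005], [0.455, -0.008], [0.455, -0.011], [0.455, -0.014], [0.455, -0.016], [0.455, -0.019], [0.455, -0.022], [0.455, -0.025], [0.458, -0.028], [0.461, -0.031], [0.464, -0.031], [0.467, -0.033], [0.469, -0.033], [0.472, -0.033], [0.475, -0.033], [0.478, -0.033], [0.481, -0.031], [0.483, -0.028], [0.486, -0.025], [0.489, -0.022], [0.492, -0.019]] 0.23947561198477704
front dir 151.7465103828911
229 163 [0.67  0.112 0.148]
190 215 [0.547 0.221 0.036]
197 180 [0.64  0.202 0.069]
218 240 [0.478 0.141 0.037]
265 200 [0.593 0.012 0.034]
160 178 [0.596 0.265 0.291]
```

View pics/top0z.png

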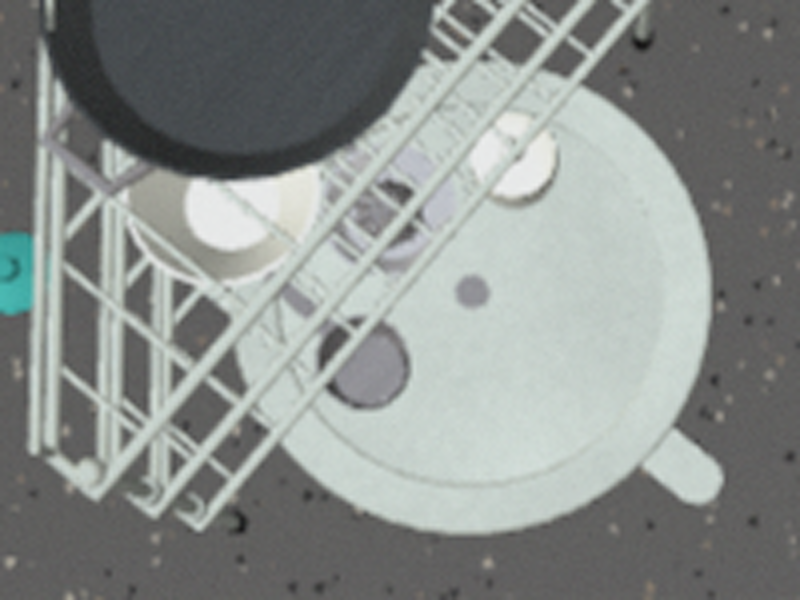

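```bash
cat >> h.py <<'E'
from scipy.spatial.transform import Rotation as Ro
def down(yaw): return (Ro.from_euler('z',yaw)*Ro.from_euler('x',np.pi)).as_quat()
E
python3 - <<'E'
from h import *
print(onplane(*[np.load("top0.npz")[k] for k in("K","Rc","c")],218,197.6,.034))
C=np.array([.597,.147]); f=np.array([-.605,-.797])
p=C+.13*f
T=optics.camera_model("wrist")["tool_from_camera"]; print(np.round(T,3).tolist())
r.reach([*p,.30],down(np.radians(-90+180)))
im,d,K,Rc,c=shot("wrist"); save(im,"w1"); np.savez("w1.npz",im=im,d=d,K=K,Rc=Rc,c=c)
print(c,r.read_state()["time_s"],r.read_state()["eef_pos"])
E
```

```text
[0.59780923 0.14437283 0.034     ]
[[0.0, -0.955, -0.298, 0.076], [1.0, 0.0, 0.0, 0.001], [0.0, -0.298, 0.955, -0.117], [0.0, 0.0, 0.0, 1.0]]
[0.51922867 0.11734575 0.4171924 ] 2.2917 [0.51843675 0.04250846 0.29989876]
```

View pics/w1.png

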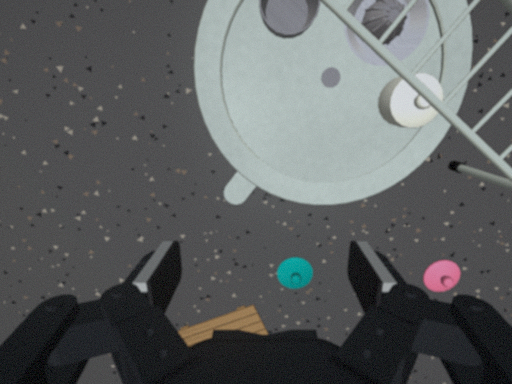

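The wrist view shows the axis dot at (331,77), the tab end at about (236,192), the lid at (415,98) with its knob at about (422,101), and the cup at (289,10). I'll compute positions from these.

```bash
cat >> h.py <<'E'
def axis_dot(im,K,Rc,c,guess,win=16):
    u,v=map(int,guess); g=cv2.cvtColor(im,cv2.COLOR_RGB2GRAY)[v-win:v+win,u-win:u+win]
    t,m=cv2.threshold(g,0,255,cv2.THRESH_BINARY_INV+cv2.THRESH_OTSU)
    M=cv2.moments(m,True); q=(u-win+M['m10']/M['m00'],v-win+M['m01']/M['m00'])
    return q,M['m00'],onplane(K,Rc,c,*q,.034)
def tabfit(im,K,Rc,c,C,a0):
    # tab pixels: bright, radius .175-.22 on plane z=.004, near direction a0
    v,u=np.mgrid[:384,:512]; D=np.stack([(u-K[0,2])/K[0,0],(v-K[1,2])/K[1,1],np.ones_like(u)],-1)@Rc.T
    X=c[:2]+D[...,:2]*((.004-c[2])/D[...,2])[...,None]-C
    g=cv2.cvtColor(im,cv2.COLOR_RGB2GRAY)
    rho=X@[np.cos(a0),np.sin(a0)]; lat=X@[-np.sin(a0),np.cos(a0)]
    k=(g>110)&(rho>.186)&(rho<.202)&(abs(lat)<.04)
    e=(g>110)&(rho>.186)&(rho<.24)&(abs(lat)<.04)
    return a0+lat[k].mean()/rho[k].mean(),np.ptp(lat[k]),rho[e].max(),k.sum()
E
python3 - <<'E'
from h import *
f=np.load("w1.npz"); im,d,K,Rc,c=[f[k] for k in("im","d","K","Rc","c")]
q,n,A=axis_dot(im,K,Rc,c,(331,77)); print("dot",q,n,A)
a0=np.radians(-127)
for _ in range(3): a0,w,mx,n=tabfit(im,K,Rc,c,A[:2],a0)
print("front",np.degrees(a0),w,mx,n)
g=np.load("top0.npz"); t=[g[k] for k in("im","K","Rc","c")]; B=onplane(*t[1:],218,197.6,.034)
for _ in range(3): a1,w,mx,n=tabfit(*t,B[:2],a0)
print("top front",np.degrees(a1),w,mx,n)
kn=onplane(K,Rc,c,422,101,.034+.042+.023); e=kn[:2]-A[:2]; print("knob",kn,np.hypot(*e),np.degrees(np.arctan2(e[1],e[0])))
P=cloud(d,K,Rc,c)
for u,v in((422,101),(405,110),(331,90),(240,100),(270,170)): print(u,v,P[v,u].round(3))
E
```

```text
dot (330.202657807309, 77.01328903654485) 301.0 [0.60101549 0.14565568 0.034     ]
front -128.2123583438821 0.03780821987808155 0.23026761980851712 256
top front -128.41223416592072 0.03967829683086972 0.2382601712011262 82
knob [0.68604148 0.11701908 0.099     ] 0.08971885829526231 -18.613433315056056
422 101 [0.687 0.117 0.098]
405 110 [0.677 0.107 0.082]
331 90 [0.603 0.13  0.034]
240 100 [0.488 0.118 0.034]
270 170 [0.526 0.027 0.037]
```

```bash
cat >> h.py <<'E'
A=np.array([.6005,.1455]); FR=np.radians(-128.2); RR=.155
def rim(a,z): return [A[0]+RR*np.cos(a),A[1]+RR*np.sin(a),z]
def fz(): return np.array(r.read_state()["contact_force"])
def yaw(a): return down(a+np.pi)
E
python3 - <<'E'
from h import *
a=np.radians(-73); 
command_gripper(0.0,40)
r.reach(rim(a,.12),yaw(a)); f0=fz()
for t in np.radians(np.linspace(-73,-185,8)): print(np.round(r.solve_ik(rim(t,.065),yaw(t)),2))
r.move_straight(rim(a,.075),speed=.1)
print(r.read_state()["grip_width"],f0,fz())
print(r.move_straight(rim(a,.055),speed=.015,max_force=9))
s=r.read_state(); print(s["eef_pos"],s["contact_force"],s["time_s"])
E
```

```text
[-0.12  0.75  1.38  0.    1.01 -0.42]
[-0.14  0.68  1.52 -0.    0.94 -0.16]
[-0.14  0.62  1.65 -0.    0.87  0.12]
[-0.12  0.57  1.76 -0.    0.81  0.42]
[-0.08  0.53  1.85 -0.    0.76  0.74]
[-0.    0.5   1.91 -0.    0.73  1.1 ]
[ 0.09  0.49  1.92 -0.    0.72  1.47]
[ 0.18  0.51  1.89 -0.    0.74  1.84]
3.745802235475527e-05 [ 0.04892016 -0.67760384  0.72348082] [ 0.11455747  0.03190411 -0.35158377]
True
[ 0.6460103  -0.00265141  0.06191847] [-0.69647121  0.19367548  4.17866335] 5.4417
```

```bash
cat >> h.py <<'E'
def press(a,z,F=14):
    for _ in range(12):
        r.hold(.1); f=fz()[2]
        if abs(f-F)<1.5: break
        z-=np.clip((F-f)*8e-5,-.0006,.0006); r.move_straight(rim(a,z),speed=.01)
        if fz()[2]>20: break
    print("press",z,fz()); return z
def sweep(a,da,z,n,speed=.05,F=14):
    for i in range(n):
        a+=da/n; r.move_straight(rim(a,z),yaw(a),speed=speed)
        f=fz()
        z-=np.clip((F-f[2])*3e-5,-.0003,.0003)
        t=np.array([-np.sin(a),np.cos(a)]); print(round(np.degrees(a),1),round(z,5),f.round(1),round(float(f[:2]@t),1))
        if f[2]>22: print("HIGH"); r.move_straight(rim(a,z+.001)); break
    return a,z
E
python3 - <<'E'
from h import *
a=np.radians(-73); z=press(a,.0617)
a,z=sweep(a,np.radians(-15),z,2)
np.save("az.npy",[a,z]); print(r.read_state()["time_s"])
E
```

```text
press 0.0597156666523444 [-2.60944118  2.88880102 13.325254  ]
-80.5 0.05966 [-2.1  1.6 12.2] -1.8
-88.0 0.05966 [-2.3  2.3 13.9] -2.2
8.4083
```

```bash
python3 - <<'E'
from h import *
a,z=np.load("az.npy")
a,z=sweep(a,np.radians(-80),z,10,speed=.06)
np.save("az.npy",[a,z]); print(r.read_state()["time_s"])
im,d,K,Rc,c=shot("wrist"); save(im,"w2"); np.savez("w2.npz",im=im,d=d,K=K,Rc=Rc,c=c)
E
```

```text
-96.0 0.05964 [-1.8  0.3 13.5] -1.8
-104.0 0.05964 [-1.5  0.5 13.9] -1.6
-112.0 0.05968 [-2.1  0.7 15.3] -2.2
-120.0 0.05974 [-2.3 -0.3 16.1] -1.9
-128.0 0.05984 [-2.8  0.1 17.2] -2.3
-136.0 0.05997 [-4.6 -1.7 18.3] -2.0
-144.0 0.0601 [-4.8 -1.5 18.4] -1.6
-152.0 0.06025 [-5.2  0.2 19. ] -2.6
-160.0 0.06037 [-5.5  0.2 18.1] -2.1
-168.0 0.06048 [-5.6  1.4 17.7] -2.5
13.4917
```

View pics/w2.png

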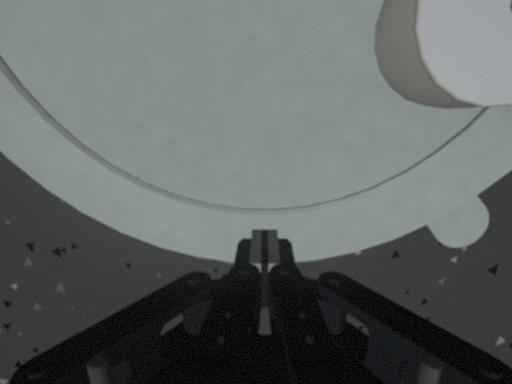

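The pot has come round with the tray and is at upper right. I'll locate it from the top camera's depth.

```bash
cat >> h.py <<'E'
def potfind(name="top",ang=None):
    im,d,K,Rc,c=shot(name); P=cloud(d,K,Rc,c); X=P[...,:2]-A; rho=np.hypot(X[...,0],X[...,1]); an=np.arctan2(X[...,1],X[...,0])
    df=(an-(FR if ang is None else ang)+np.pi)%(2*np.pi)-np.pi
    m=(d>0)&(P[...,2]>.072)&(P[...,2]<.105)&(rho<.14)&(rho>.05)&(abs(df)<.6)
    n,lab,st,ce=cv2.connectedComponentsWithStats(m.astype(np.uint8))
    i=1+np.argmax(st[1:,4]); ct=max(cv2.findContours((lab==i).astype(np.uint8),0,2)[0],key=cv2.contourArea)
    (u,v),rad=cv2.minEnclosingCircle(ct); q=onplane(K,Rc,c,u,v,.079)
    kn=P[(lab==i)&(P[...,2]>.092)]; 
    e=q[:2]-A; f=np.array([np.cos(FR),np.sin(FR)]); l=np.array([f[1],-f[0]])
    print(name,"px",u,v,"rad mm",rad*(c[2]-.08)/K[0,0]*1e3,"lid",q.round(4),"along front",e@f,"lat rack y",e@l,"ang",np.degrees(np.arctan2(e[1],e[0])),"knob",kn.mean(0).round(4) if len(kn) else None,len(kn),"n",st[i,4])
    return im,d,K,Rc,c,q,kn,(u,v)
E
python3 - <<'E'
from h import *
o=potfind("top",np.radians(-114)); save(cv2.resize(o[0][110:290,100:340],(800,600)),"t2")
E
```

```text
top px 248.51370239257812 208.55137634277344 rad mm 29.60316215024517 lid [0.5609 0.0583 0.079 ] along front 0.09304150953859365 lat rack y -0.02282576310228174 ang -114.41592787567153 knob [0.5616 0.0582 0.0963] 28 n 371
```

```bash
python3 - <<'E'
from h import *
a,z=np.load("az.npy")
a,z=sweep(a,np.radians(-14.2),z,2,speed=.05)
r.hold(.2); r.move_straight(rim(a,.12),speed=.15); print(r.read_state()["time_s"])
f=np.array([np.cos(FR),np.sin(FR)])
p=A+.22*f
r.move_straight(rim(a,.28),speed=.3)
# camera ahead of tool +x: put tool x axis towards the tray centre (-f), choose yaw
for y in (FR+np.pi,):
    q=r.solve_ik([*p,.28],down(y)); print(q, y)
r.reach([*p,.28],down(FR+np.pi))
o=potfind("top"); w=potfind("wrist")
save(w[0],"w3"); np.savez("w3.npz",im=w[0],d=w[1],K=w[2],Rc=w[3],c=w[4]); print(r.read_state()["time_s"])
E
```

```text
-175.1 0.06055 [-5.2  1.1 16.2] -1.5
-182.2 0.06058 [-5.8  2.3 14.8] -2.1
15.4083
[-2.23858962e-01  2.12600448e-01  1.63708662e+00 -4.44089210e-16
  1.29190558e+00  4.42856812e-01] 0.9040805525330629
top px 244.3949432373047 215.64785766601562 rad mm 29.460688566514513 lid [0.5413 0.0692 0.079 ] along front 0.09662155833441687 lat rack y -0.0006503175679838832 ang -127.81437292041892 knob [0.5416 0.0689 0.0969] 31 n 375
wrist px 268.0 45.84375 rad mm 35.836872398518544 lid [0.5468 0.0709 0.079 ] along front 0.09183542713818053 lat rack y -0.003960570941070381 ang -125.73054484366168 knob [0.5463 0.0699 0.0975] 270 n 2996
17.4
```

View pics/w3.png

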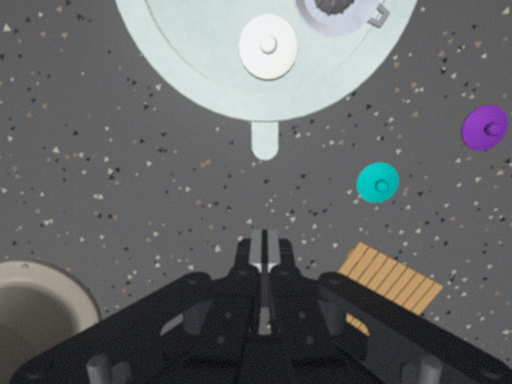

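The wrist view shows the lid centred at (268,46), its knob at about (268,43), and the tab at column 265. They look nearly aligned. I'll check the offset with a rim and tab fit in this view.

```bash
python3 - <<'E'
from h import *
from scipy.optimize import least_squares
f=np.load("w3.npz"); im,d,K,Rc,c=[f[k] for k in("im","d","K","Rc","c")]
F=np.array([np.cos(FR),np.sin(FR)]); L=np.array([F[1],-F[0]])
g=cv2.cvtColor(im,cv2.COLOR_RGB2GRAY); hs=cv2.cvtColor(im,cv2.COLOR_RGB2HSV)
m=((g>110)&(hs[...,1]<70)).astype(np.uint8); m[165:]=0
m=cv2.morphologyEx(m,cv2.MORPH_OPEN,np.ones((5,5)))
ct=max(cv2.findContours(m,0,1)[0],key=cv2.contourArea)[:,0]
ct=ct[(ct[:,1]>2)&(ct[:,1]<160)]
X=np.array([onplane(K,Rc,c,*(q+0.),.04)[:2] for q in ct]); rr=np.hypot(*(X-A).T); k=abs(rr-.17)<.008; k&=(abs((X-A)@L)>.025)
s=least_squares(lambda p:np.hypot(*(X[k]-p).T)-.17,A,loss='soft_l1',f_scale=.002); print("rim centre",s.x,k.sum(),"lat",(s.x-A)@L,"front",(s.x-A)@F)
v,u=np.mgrid[:384,:512]
rows=[]
for row in range(128,150,3):
    cs=np.where(m[row,235:300])[0]+235; p=onplane(K,Rc,c,cs.mean(),row,.004); rows.append([row,cs.mean(),len(cs),(p[:2]-A)@L*1e3,(p[:2]-A)@F*1e3])
print(np.round(rows,1))
w=g[15:85,232:305]; mm=(w>185).astype(np.uint8)
for (uu,vv,z) in((268,43,.099),(268,46,.079)):
    p=onplane(K,Rc,c,uu,vv,z); print((p[:2]-A)@L*1e3,(p[:2]-A)@F*1e3)
E
```

```text
rim centre [0.60161409 0.14564195] 333 lat -0.0007877308607841749 front -0.0008005150045324693
[[128.  264.5  30.   -0.4 179.6]
 [131.  264.5  30.   -0.4 183.5]
 [134.  264.   29.    0.3 187.5]
 [137.  264.5  30.   -0.4 191.6]
 [140.  264.5  30.   -0.4 195.6]
 [143.  264.5  30.   -0.4 199.7]
 [146.  265.   29.   -1.1 203.8]
 [149.  264.5  28.   -0.4 207.9]]
-3.7501941483860786 92.72150772972667
-3.9611590259038483 91.97755550710868
```

The pot's lid can sit up to about 6 mm off-centre in the mouth, so the pot itself needs checking. I'll zoom in.

```bash
python3 - <<'E'
from h import *
f=np.load("w3.npz"); im=f["im"]; 
a=cv2.resize(im[5:95,225:315],(600,600),interpolation=cv2.INTER_CUBIC)
a=cv2.convertScaleAbs(a,alpha=1.6,beta=-150)
save(a,"w3z")
E
```

```text
(no output)
```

View pics/w3z.png

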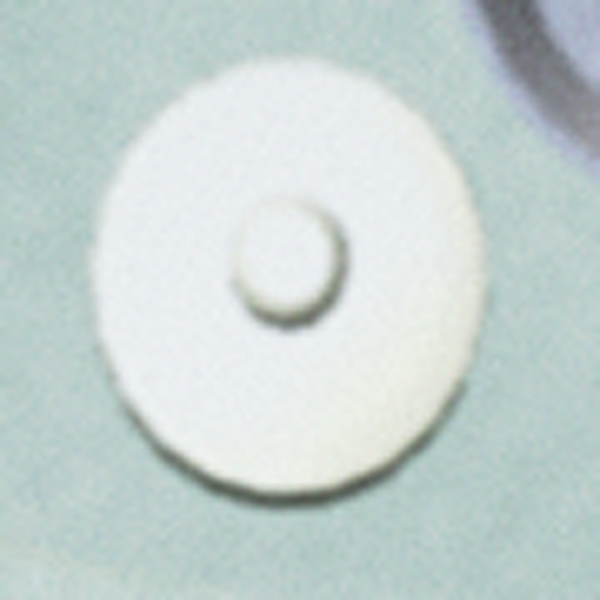

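```bash
python3 - <<'E'
from h import *
F=np.array([np.cos(FR),np.sin(FR)])
kn=np.array([.546,.0698])
q=down(FR+1.5*np.pi); print(r.solve_ik([*kn,.20],q))
command_gripper(.04,30)
r.reach([*kn,.20],q); f0=fz()
w=potfind("wrist"); k=w[6]; k=k[k[:,2]>.094]; print("knob mid",(k[:,:2].min(0)+k[:,:2].max(0))/2,np.ptp(k[:,:2],axis=0),k[:,2].max())
save(w[0],"w4"); print(f0,r.read_state()["time_s"],r.read_state()["grip_width"])
E
```

```text
[-0.01209756  0.43825362  1.53891468  0.          1.16442436 -0.91617811]
wrist px 265.86865234375 188.4398651123047 rad mm 28.166133302370664 lid [0.5449 0.0716 0.079 ] along front 0.0924622747786071 lat rack y -0.00205252699218331 ang -126.9283265200205 knob [0.5453 0.0715 0.0974] 325 n 3469
knob mid [0.54609406 0.07090425] [0.01620564 0.01613111] 0.09998524151827043
[ 0.4148387  -0.65179114 -0.39124656] 19.15 0.04031382506997823
```

View pics/w4.png

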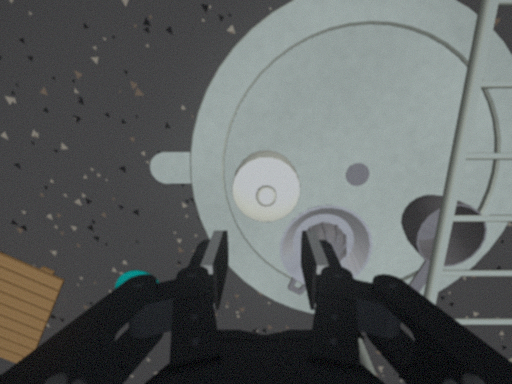

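The wrist view shows the knob at (266,195), with the pot visible beside it and about 2 mm off the centre line. I'll grasp the knob now.

```bash
python3 - <<'E'
from h import *
kn=[.5455,.0712]
print(r.move_straight([*kn,.13],speed=.12), r.move_straight([*kn,.1115],speed=.03,max_force=3))
print(fz(),r.read_state()["eef_pos"])
command_gripper(.0,25); print("w",r.read_state()["grip_width"],fz())
b=fz()
r.move_straight([*kn,.118],speed=.02); print(r.read_state()["grip_width"],fz()-b)
r.move_straight([*kn,.19],speed=.06); print(r.read_state()["grip_width"],fz()-b,r.read_state()["time_s"])
im,d,K,Rc,c=shot("wrist"); save(im,"w5"); im2=shot("scene")[0]; save(cv2.resize(im2[120:260,60:360],(800,373)),"s5")
E
```

```text
False False
[ 0.20120096 -0.36630114  0.31136839] [0.54557108 0.07122001 0.1115249 ]
w 0.015475422494388356 [-0.33268053 -0.28717601  1.61520096]
0.01517288861096522 [ 0.74394354  0.45860108 -2.12488077]
0.015097097428622341 [ 0.15726754 -0.49997948 -1.91319357] 22.8167
```

View pics/w5.png

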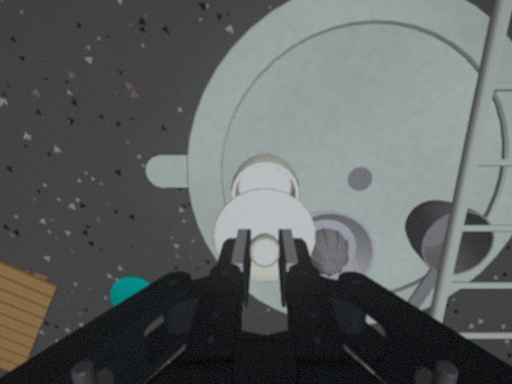

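The lid is held level and the pot is open at (265,185). On to the trivet.

```bash
python3 - <<'E'
from h import *
t=[.454,-.316]
r.move_straight([*t,.19],speed=.15)
r.move_straight([*t,.064],speed=.1); r.hold(.2); b=fz()
print(r.move_straight([*t,.048],speed=.012,max_force=2.5), r.read_state()["eef_pos"],fz()-b, r.read_state()["grip_width"])
r.hold(.2); command_gripper(.04,25); r.hold(.2)
r.move_straight([*t,.10],speed=.06); r.move_straight([*t,.20],speed=.2); r.move_straight([.40,-.33,.28],speed=.25)
FRt=FR
o=shot("top"); im,d,K,Rc,c=o; save(cv2.resize(im[120:300,170:430],(800,554)),"t6")
# open pot from top: points at rim height
P=cloud(d,K,Rc,c); X=P[...,:2]-A; F=np.array([np.cos(FR),np.sin(FR)]); L=np.array([F[1],-F[0]])
m=(P[...,2]>.06)&(P[...,2]<.09)&(abs(X@L)<.045)&(X@F>.05)&(X@F<.14)
ct=np.vstack(cv2.findContours(m.astype(np.uint8),0,2)[0]); (u,v),rad=cv2.minEnclosingCircle(ct); p=onplane(K,Rc,c,u,v,.076); print("pot",p,rad*1.3/K[0,0],(p[:2]-A)@L,(p[:2]-A)@F)
m=(P[...,2]>.022)&(np.hypot(P[...,0]-t[0],P[...,1]-t[1])<.06); print("lid pts",m.sum(),np.median(P[m],0),P[m][:,2].max(),np.ptp(P[m][:,:2],axis=0))
print(r.read_state()["time_s"],fz())
E
```

```text
True [ 0.4539267  -0.31597617  0.0527981 ] [0.07032129 0.02411488 4.24716558] 0.01482022042605487
pot [0.53997588 0.0692661  0.076     ] 0.02952912759999815 0.0004196147049898305 0.09733756510716493
lid pts 2637 [ 0.42502936 -0.30206114  0.59840374] 0.6147614552371132 [0.08240269 0.09665201]
31.175 [-0.47328385 -0.45159584  0.02785605]
```

View pics/t6.png

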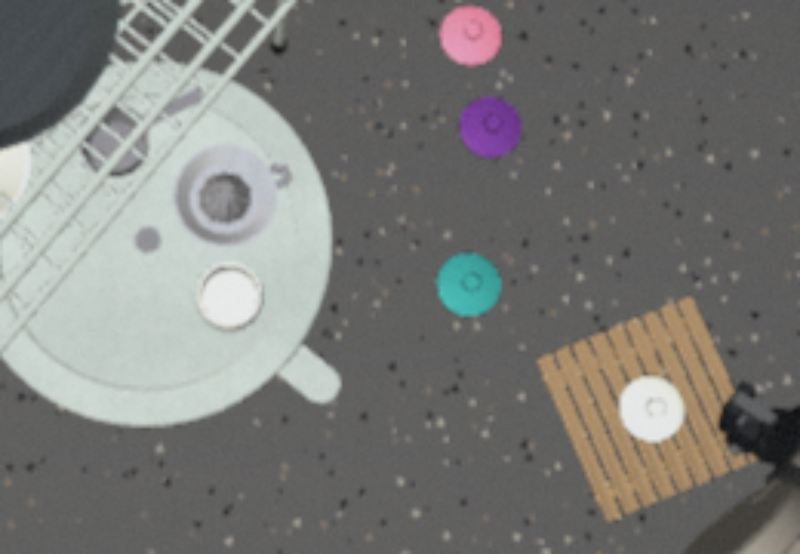

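The lid lies flat at (652,409), central on the trivet. The open pot is at (230,297), in line with the tab, and the squeezer and cup are still standing. Handing in.

```bash
python3 - <<'E'
from h import *
r.hold(.3); r.finish_job(); print(r.read_state()["time_s"])
E
```

```text
the job is handed in; nothing more can be done
the job is handed in; nothing more can be done
```

I swung the tray about 109° with the closed gripper on its rim, then lifted the lid off by its knob and set it on the trivet. The job is handed in, at about 31.5 s of the 72 s limit; no verdict is reported.

- **Pressing on the rim:** the wrist force read 12 to 19 N at the end of each short step, under the 25 N limit. I did not sample it during the motions.
- **Pot in line with the tab:** before the lid came off, the two cameras disagreed on the sideways offset. The top camera gave about −0.7 mm and the wrist camera −2 to −4 mm. The open pot measured +0.4 mm in the last top view, or about −1 mm using that camera's own estimate of the tray axis. All are within the 8 mm allowed.
- **Lid on the trivet:** the contact force was about 4 N when I set it down. The last picture shows it flat, right way up and near the trivet's centre. My depth check of the lid was not usable because it picked up the arm, so this rests on the picture and on the touchdown height, which matched the expected value to 0.3 mm.
- **Cup and squeezer:** both stand upright on the tray in the last picture, and the gripper was clear of everything.

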